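# Lock the access panel of the instrument case

## Task

The access panel on top of the grey instrument case is standing ajar: set a fingertip in the slot of its black quarter-turn fastener, press the panel down flush and, keeping it pressed, turn the fastener clockwise (seen from above) all the way to its stop so that the panel stays locked down. Do it with the fingertips only, do not pull the panel up, leave the other things on and around the case where they are, and finish clear of everything.

Things in the scene. Friction and masses are not known exactly. Their poses are not given: they have to be found in the camera images.
- case: grey sheet-metal instrument case, fixed to the bench, 300 (x) x 260 (y) x 80 mm high; origin at the centre of its underside, +z up, its front is its -x side. Its top is a hinged access panel (223 x 174 mm) framed by fixed strips along the rear (+x) and +y edges, tops 80 mm up
- panel (a joint): angle of the bare-aluminium access panel; hinge line along the case's y at case x = +80, z = +80 mm. 0 = flush with the strips, positive = front edge up. Springs hold it ajar at about 0.053 (8 mm up at the fastener); 6 N pressed down at the fastener brings it flush on a hard stop; let go, it springs up unless locked. Locked, it rests at about 0.008
- dial (a joint): turn of the quarter-turn fastener, growing clockwise seen from above: 0 = unlocked, slot along the case's y; 1.571 (hard stop) = locked, slot along the case's x. Stays where left; 0.07 N m turns it. From about 0.9 on, its hidden cam tongue runs under a lip at the case's front; this passes only while the panel is pressed flush, else the lip blocks it at about 0.8
- slot_plate: steel floor of the slot in the fastener: a black disc, 92 mm across, 20 mm high above the panel, with one straight slot across its middle, 34 mm wide, 92 mm long, 14.5 mm deep, open at the top and both ends. Origin on the fastener's axis on that floor: y along the slot, x across it, z up. With the panel flush it is at case x = -75, y = -35, z = +85.5 mm
- buzzer: black round buzzer, 32 mm across, 12 mm high, standing loose on the side strip of the case top
- keycap: white square key cap, 19 x 19 x 12 mm, standing loose on the side strip of the case top
- jar: small clear jar with a black cap, 40 mm across, 45 mm high, standing loose on the rear strip of the case top
- screwdriver: screwdriver lying on the bench beside the case (the side of the case's +y)
- label_roll: roll of paper labels, 70 mm across, 56 mm high, standing on the bench beside the case (its -y side)
- circuit_board: small green circuit board, 100 x 70 mm, 26 mm high on brass feet, on the bench beside the case (its -y side)
- parts_tray: empty grey open tray, 100 x 75 x 30 mm, on the bench beside the case (its +y side)

How it is judged (in metres and radians):
On the way:
1. a fingertip on the slot's floor has pressed the panel flush (below 0.02 rad), before the fastener has turned half way (contact force between the fingers and slot_plate above 1 N and value of joint panel below 0.02 rad and value of joint dial below 0.8 rad), for 0.1 s.
At the end, for the whole second after the job is handed in: The fastener stands within 0.2 rad of its locked stop (above 1.37 rad) and the panel, let go, stays down within 0.015 rad of flush, both at rest (value of joint dial above 1.37 rad and value of joint panel below 0.015 rad and velocity of joint panel between -0.05 and 0.05 rad/s and velocity of joint dial between -0.05 and 0.05 rad/s); the robot touches nothing.
It fails at once if the panel is pulled up beyond 0.15 rad (value of joint panel above 0.15 rad).
It fails at once if something standing on the case is moved or lifted more than 25 mm (distance of any of buzzer, keycap, jar from where it was at the start of the episode above 0.025 m).
It fails at once if something lying beside the case is moved or lifted more than 25 mm (distance of any of screwdriver, label_roll, circuit_board, parts_tray from where it was at the start of the episode above 0.025 m).
It also fails if it takes over 38 s, if anything falls off the work surface, if the arm or the gripper's body presses on something with over 40 N, if the wrist force passes 120 N, or if a joint passes its speed limit or range.

## Robot

A 6-joint arm with a two-finger parallel gripper is mounted at the origin on the work surface. World frame = base frame: x ahead of the robot, y to its left, z up, the work surface at z = 0. Lengths are in mm, angles in rad, forces in N, time in s.
With the tool pointing down it reaches from about 275 to 1000 mm from the base axis. Payload 8.4 kg.
Tool frame: the origin (TCP) lies midway between the tips of the shut fingers; the grasp point (between the pads) lies grip_depth behind it (grip_depth is the distance from the TCP to the grasp point, in mm); z points along the fingers, y is the line along which they close (so a half turn about z gives the same grasp; the last joint's range is limited). The gripper opens to 85 mm and grips with 20 to 120 N. Pads are 22 mm wide; open, the fingers measure 114 mm over their backs; the gripper's body (76 mm by 85 mm) begins 54 mm behind the grasp point. The pads swing forward as they close: fully open they stand 13 mm farther back than shut.
Start: joints at [1.281, 0.353, 1.633, -0, 1.155, -0.002], TCP at [177.401, 599.297, 231.281] pointing down, gripper open.
Joint ranges: [-2.63, 2.63], [-0.92, 2.1], [0.06, 2.66], [-1.3, 4.44], [0, 2.69], [-3.02, 3.02]. Speed limits (rad/s): [2.22, 2.22, 2.79, 3.14, 3.14, 3.14].

## Interface

Orientations are given as [roll, pitch, yaw] about the fixed x, y, z axes, in that order (R = Rz(yaw) Ry(pitch) Rx(roll)).
In Python, from rig import * gives the robot as it stands.
- The arm moves only by the shell command python3 -m creep 'ROWS' [FORCE]. ROWS is JSON, a list of rows, each an object of numbers: "x", "y", "z": the shift along the tool's x, y, z in mm; "rx", "ry", "rz": the turn, a rotation vector about the tool's x, y, z in rad; "hand": the finger opening in mm, from 0 to 85.4. A call has 1 to 20 rows; each row shifts and turns the commanded pose from where the row before left it, along the tool's axes as they then stand; what a row does not reach is not made up. A row lasts 1/8 s, in which the tool goes at most 62.5 mm and 10.7 degrees, less where a joint would pass 70% of its speed; a pose out of reach is approached as far as the arm can. A call with a gripper value outside its range is refused whole. The fingers move at their own pace and stop on an object; FORCE is the grip in N (left out, the last holds). Time passes only in rows, so rows that do not move let the fingers close. It gives the time, the measured TCP pose, the force, the opening and the grip force at its end, in the units of the state.
- sense(): the state, without advancing time (a new reading comes with each control period).
- grab_frame(name): name is "scene" or "side" or "wrist"; returns the picture (480x640x3 uint8, red, green, blue); there is no depth.
- get_calibration(name): a dict with "K" (3x3 intrinsics, pixels), "R" (3x3) and "t" (3): a world point X has camera coordinates R X + t. Camera axes: x right, y down, z forward; pixel columns grow to the right and rows downward; lengths in mm; the calibration is good to about 2 mm. A picture is of the moment at which its call begins: read the wrist's pose just before it. get_calibration takes no time and is no camera call; for the wrist camera it gives the pose at the moment of the call.
- sign_off(): hands the job in; it is judged then, once.
The state is a dict: "clock": time; "qpos": joint angles; "qvel": joint speeds; "joint_efforts": joint torques, N m; "eef_pos": TCP position; "tcp_rot": TCP orientation; "contact_force": force on the tool from outside, world axes, zero at the start; "wrist_torque": the same for the moment, N m; "opening": opening from 0.0 (shut) to 1.0 (fully open); "grasp_force": force on a finger pad.
Only numpy, scipy, OpenCV 4.12 (cv2) and the standard library are available. Lean on these libraries where they do the work, as an engineer would, in place of code of your own. Each camera call takes 0.05 s, during which the arm holds its last target. There are 200 camera calls.

## Working session

There is one attempt and no reset: what is moved stays moved. The work goes in short steps, Python scripts to look and compute and a shell command to move; the robot and the scene stay as the last step left them, time stands still between calls to the robot, and variables do not carry over. Pictures are saved under pics/ and viewed, at most 10 in all, crops included, and the job is handed in when it is done.

```bash
mkdir -p pics
python3 - <<'E'
from rig import *
import cv2,numpy as np
s=sense();print(s)
for n in("scene","side","wrist"):
    c=get_calibration(n);f=grab_frame(n);cv2.imwrite(f"pics/{n}0.png",f[:,:,::-1])
    print(n,c["K"].tolist(),np.round(c["R"],4).tolist(),c["t"])
E
```

```text
{'clock': 0.0, 'qpos': array([ 1.28059825e+00,  3.53645494e-01,  1.63415725e+00,  6.64617414e-06,
        1.15520452e+00, -2.36425001e-03]), 'qvel': array([ 0.00029315,  0.00100815, -0.00086665,  0.00174203, -0.00047595,
       -0.00025126]), 'joint_efforts': array([-3.33296164e-03, -6.05252624e+01, -3.42075992e+01, -2.09938039e-04,
        9.33197007e-03,  4.24349673e-05]), 'eef_pos': array([177.25837399, 598.82428356, 230.55345269]), 'tcp_rot': array([-3.14017806e+00, -9.42110492e-06,  2.85375614e+00]), 'contact_force': array([-0.16153494,  0.10817413, -0.1259955 ]), 'wrist_torque': array([8.51170698e-03, 3.19235994e-03, 3.23986378e-05]), 'grasp_force': 0.0, 'opening': 1.0021382734799766}
scene [[475.6417941085722, 0.0, 324.1449351980079], [0.0, 475.6417941085722, 249.28252637550682], [0.0, 0.0, 1.0]] [[-0.0681, 0.9977, -0.0052], [0.5925, 0.0362, -0.8048], [-0.8027, -0.0579, -0.5935]] [   4.87130986 -299.36334693 1323.52262526]
side [[548.5581297391104, 0.0, 326.8838880919983], [0.0, 548.5581297391104, 240.45534750594726], [0.0, 0.0, 1.0]] [[0.8322, -0.5545, 0.0061], [-0.3504, -0.5343, -0.7692], [0.4298, 0.638, -0.6389]] [-497.00594111  307.35759813  688.77057898]
wrist [[405.03905639360187, 0.0, 321.3091075645024], [0.0, 405.03905639360187, 245.68797282201376], [0.0, 0.0, 1.0]] [[0.284, 0.9588, -0.0023], [0.9139, -0.27, 0.3031], [0.29, -0.0882, -0.953]] [-622.90201163  -38.37168076  380.58710569]
```

View pics/scene0.png

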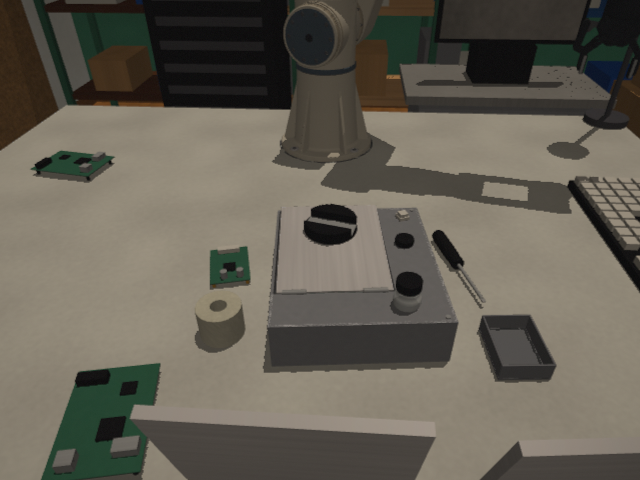

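View pics/wrist0.png

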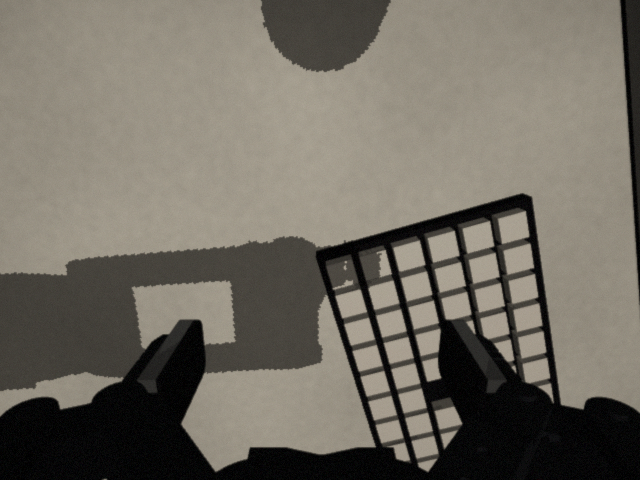

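View pics/side0.png

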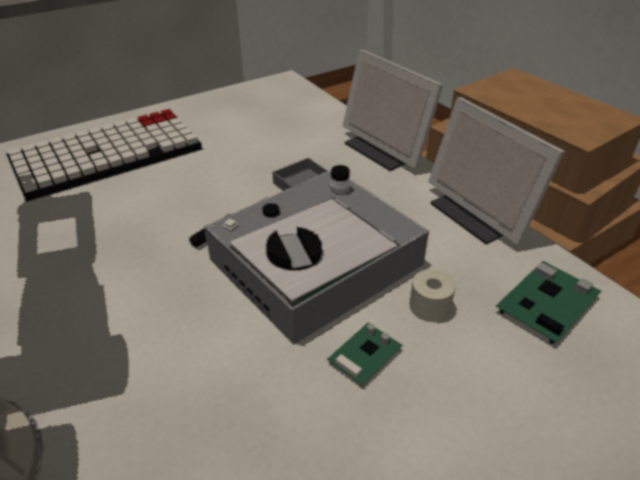

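The case is ahead of the robot, with its front towards the base. In scene, the dial is at about (330,224) and the rear top edge runs (272,325)-(446,320). In side, the dial is at about (294,249). I'll enlarge both.

Run:
```python
import cv2
a=cv2.imread("pics/scene0.png")[190:370,255:465];cv2.imwrite("pics/sc.png",cv2.resize(a,None,fx=3.3,fy=3.3,interpolation=cv2.INTER_CUBIC))
a=cv2.imread("pics/side0.png")[160:340,190:440];cv2.imwrite("pics/si.png",cv2.resize(a,None,fx=3.2,fy=3.2,interpolation=cv2.INTER_CUBIC))
```

```text
(no output)
```

View pics/sc.png

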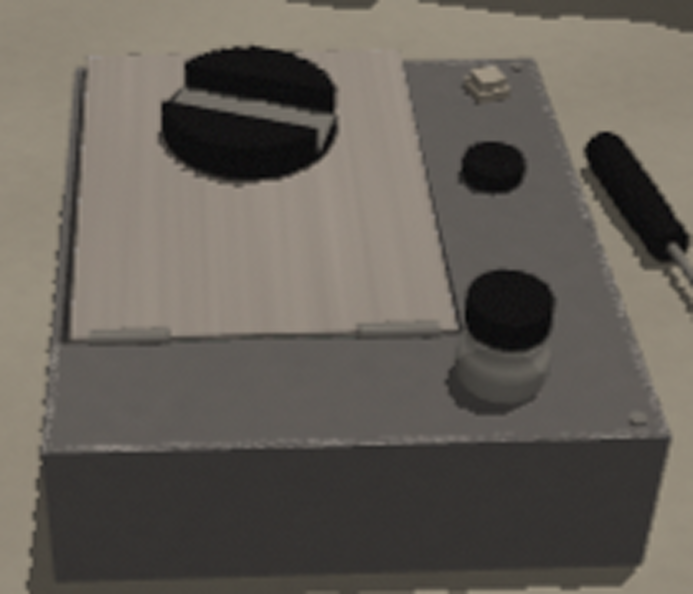

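View pics/si.png

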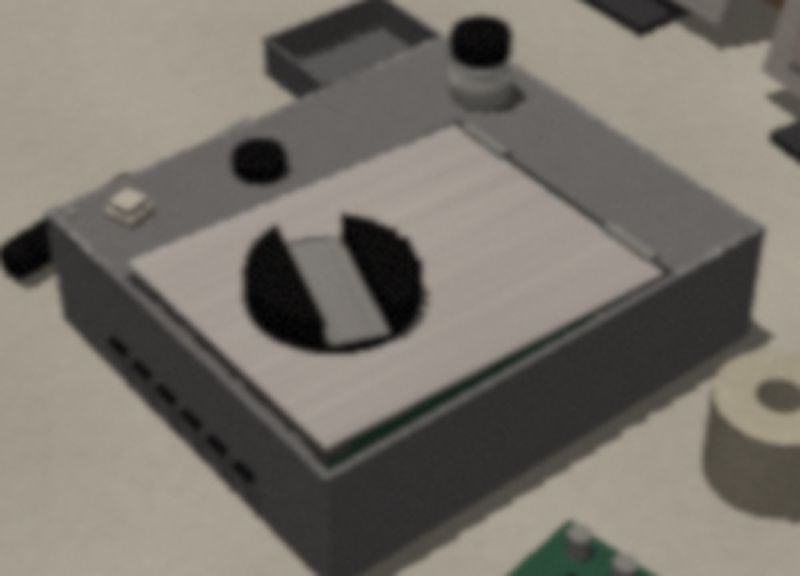

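```bash
cat > h.py <<'E'
from rig import *
import cv2,numpy as np
from scipy.optimize import least_squares
C={n:get_calibration(n) for n in("scene","side")}
def proj(n,X):
    c=C[n];p=(c["K"]@(c["R"]@np.atleast_2d(X).T+np.reshape(c["t"],(3,1)))).T;return p[:,:2]/p[:,2:]
def ray(n,uv,z):
    c=C[n];d=c["R"].T@np.linalg.solve(c["K"],[*uv,1]);o=-c["R"].T@c["t"];return o+d*(z-o[2])/d[2]
def sc(u,v):return((u+.5)/3.3-.5+255,(v+.5)/3.3-.5+190)
def si(u,v):return((u+.5)/3.2-.5+190,(v+.5)/3.2-.5+160)
def w(p,X):
    c,s=np.cos(p[2]),np.sin(p[2]);X=np.atleast_2d(X);return np.c_[p[0]+c*X[:,0]-s*X[:,1],p[1]+s*X[:,0]+c*X[:,1],X[:,2]]
E
python3 - <<'E'
from h import *
D=[("scene",sc(42,452),(150,-130,80)),("scene",sc(669,437),(150,130,80)),("scene",sc(535,60),(-150,130,80)),("scene",sc(55,580),(150,-130,0)),("scene",sc(640,565),(150,130,0)),
("side",si(50,213),(-150,130,80)),("side",si(327,475),(-150,-130,80)),("side",si(763,232),(150,-130,80))]
f=lambda p:np.ravel([proj(n,w(p,X))[0]-uv for n,uv,X in D])
for sub in("scene","side",""):
    g=lambda p:np.ravel([proj(n,w(p,X))[0]-uv for n,uv,X in D if n.startswith(sub)])
    r=least_squares(g,[450,50,0],x_scale=[100,100,1]);print(sub,r.x,np.round(r.fun,1))
p=r.x
print("slot",w(p,(-75,-35,93.5)))
for q in[(290,237),(342,237),(327,345),(388,333)]:print("side floor",ray("side",si(*q),93.5))
# slot top edges of the far half in scene
for q in[(185,88),(333,113)]:print("scene",ray("scene",sc(*q),93.5))
E
```

```text
scene [6.29836414e+02 8.65357730e+01 9.72070175e-02] [-0.8 -0.1  0.6 -0.3  0.2 -0.9 -0.5  0.2  0.5  0.1]
side [6.32535765e+02 8.68368956e+01 9.46728936e-02] [-1.1 -1.1 -0.5  1.4  1.6 -1.6]
 [6.30873464e+02 8.64309322e+01 9.77515830e-02] [-0.9  0.5  0.7  0.2  0.1 -0.7 -0.6  0.8  0.6  0.6 -1.9 -0.5 -0.9  2.1
  1.  -1.3]
slot [[559.64736413  44.27831948  93.5       ]]
side floor [563.29600164  92.6038475   93.5       ]
side floor [586.33047396  77.50477812  93.5       ]
side floor [536.26047812   9.20039533  93.5       ]
side floor [5.66111638e+02 1.37106186e-01 9.35000000e+01]
scene [533.62487348   8.29277882  93.5       ]
scene [553.16116198  87.59819925  93.5       ]
```

The fit puts the slot axis at about (560,44), with case yaw 0.098. The slot leans about 0.25 rad clockwise from world y, so the dial starts at roughly 0.34. My plan is to spread the two fingertips along the slot, press down and turn. Moving above it first.

```bash
python3 -m creep '[{"x":-40,"y":-32,"hand":46},{"x":-40,"y":-32},{"x":-40,"y":-32},{"x":-40,"y":-32},{"x":-40,"y":-32},{"x":-40,"y":-32},{"x":-40,"y":-33},{"x":-40,"y":-33},{"x":-41,"y":-33},{"x":-41,"y":-33},{"x":-41,"y":-33},{"x":-41,"y":-33},{"x":-41,"y":-33},{},{}]'
python3 - <<'E'
from h import *
s=sense();c=get_calibration("wrist");f=grab_frame("wrist");cv2.imwrite("pics/w1.png",f[:,:,::-1])
print(s);print(c["R"].tolist(),c["t"].tolist())
E
```

```text
{'clock': 0.15, 'qpos': array([ 1.28059929e+00,  3.53514866e-01,  1.63390484e+00,  2.32222420e-05,
        1.15520106e+00, -2.40942841e-03]), 'qvel': array([ 0.00065018, -0.00407871, -0.00250747, -0.00109306,  0.00017811,
        0.00058932]), 'joint_efforts': array([ 2.47539811e-04, -6.05631852e+01, -3.42339563e+01,  1.02241231e-04,
        6.22213600e-03, -1.82935003e-05]), 'eef_pos': array([177.29854939, 598.97923814, 230.74303911]), 'tcp_rot': array([-3.14056459e+00, -2.37129365e-05,  2.85379564e+00]), 'contact_force': array([ 0.04308465, -0.61960873,  0.36849057]), 'wrist_torque': array([-0.02506759,  0.02156242, -0.01405864]), 'grasp_force': 0.0, 'opening': 1.0028329351331113}
[[0.2840476045931717, 0.9588077764971742, -0.002146171807525717], [0.9138935318382864, -0.2700632896147719, 0.3030914582540922], [0.2900268449454732, -0.08805377522283758, -0.952959055720644]] [-623.0126787163675, -38.36553258726278, 380.56709128360245]schema error: expected keys x, y, z, rx, ry, rz, hand
```

View pics/w1.png

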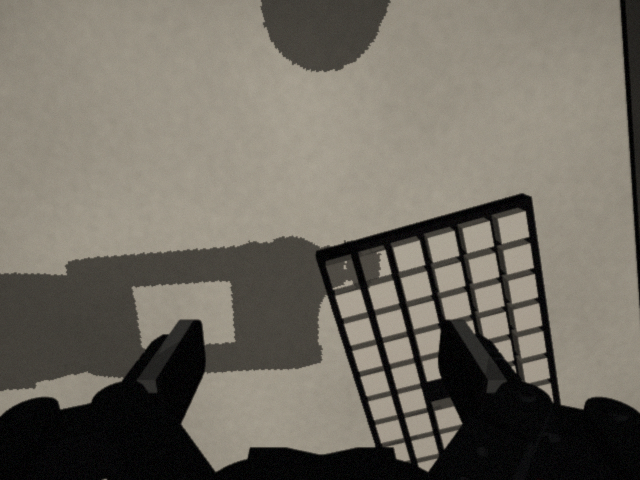

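The move was refused because of the row format, so that picture is just the starting view again. Retrying without the empty rows.

```bash
python3 -m creep '[{"x":-40,"y":-32,"hand":46},{"x":-40,"y":-32},{"x":-40,"y":-32},{"x":-40,"y":-32},{"x":-40,"y":-32},{"x":-40,"y":-32},{"x":-40,"y":-33},{"x":-40,"y":-33},{"x":-41,"y":-33},{"x":-41,"y":-33},{"x":-41,"y":-33},{"x":-41,"y":-33},{"x":-41,"y":-33},{"z":0},{"z":0}]'
```

```text
schema error: expected keys x, y, z, rx, ry, rz, hand
```

All seven keys are needed in every row.

```bash
python3 -m creep '[{"x":-40,"y":-32,"z":0,"rx":0,"ry":0,"rz":0,"hand":46},{"x":-40,"y":-32,"z":0,"rx":0,"ry":0,"rz":0,"hand":46},{"x":-40,"y":-32,"z":0,"rx":0,"ry":0,"rz":0,"hand":46},{"x":-40,"y":-32,"z":0,"rx":0,"ry":0,"rz":0,"hand":46},{"x":-40,"y":-32,"z":0,"rx":0,"ry":0,"rz":0,"hand":46},{"x":-40,"y":-32,"z":0,"rx":0,"ry":0,"rz":0,"hand":46},{"x":-40,"y":-33,"z":0,"rx":0,"ry":0,"rz":0,"hand":46},{"x":-40,"y":-33,"z":0,"rx":0,"ry":0,"rz":0,"hand":46},{"x":-41,"y":-33,"z":0,"rx":0,"ry":0,"rz":0,"hand":46},{"x":-41,"y":-33,"z":0,"rx":0,"ry":0,"rz":0,"hand":46},{"x":-41,"y":-33,"z":0,"rx":0,"ry":0,"rz":0,"hand":46},{"x":-41,"y":-33,"z":0,"rx":0,"ry":0,"rz":0,"hand":46},{"x":-41,"y":-33,"z":0,"rx":0,"ry":0,"rz":0,"hand":46},{"x":0,"y":0,"z":0,"rx":0,"ry":0,"rz":0,"hand":46},{"x":0,"y":0,"z":0,"rx":0,"ry":0,"rz":0,"hand":46}]'
python3 - <<'E'
from h import *
s=sense();c=get_calibration("wrist");f=grab_frame("wrist");cv2.imwrite("pics/w2.png",f[:,:,::-1])
print(s["clock"],s["eef_pos"],s["tcp_rot"],s["qpos"],s["opening"]);print(c["R"].tolist(),c["t"].tolist())
E
```

```text
clock: 2.08
eef_pos: [560.3, 44.7, 230.9]
tcp_rot: [-3.142, -0.001, 2.853]
contact_force: [-0.2, 1.9, -0.4]
opening: 0.54
grasp_force: 0.0
2.075 [560.25548931  44.68006062 230.94030889] [-3.14154286e+00 -1.02402510e-03  2.85291401e+00] [ 7.67173816e-02  2.56504631e-01  1.76952757e+00  3.55441535e-04
  1.11653469e+00 -1.20555645e+00] 0.5399360117403933
[[0.28487825475342604, 0.9585630484590286, -0.0011234311633979643], [0.9138823714531242, -0.2712454471688398, 0.3020677383260131], [0.2892462465026275, -0.08707921404739952, -0.9532858015123435]] [-201.05981058541883, -537.7977402256204, 221.34938424754407]
```

View pics/w2.png

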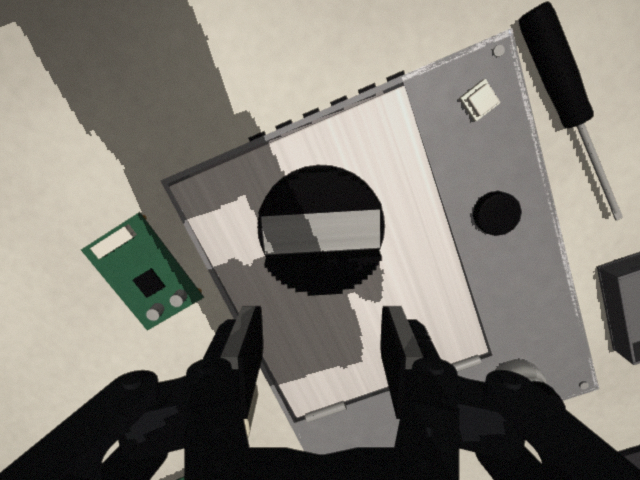

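The disc is at about (321,229), and the slot's visible floor has corners at about (262,215), (379,209), (380,248) and (263,255).

Run:
```python
from h import *
C["wrist"]=get_calibration("wrist");c=C["wrist"];print("cam",-c["R"].T@c["t"])
P=[ray("wrist",q,93.5) for q in[(262,215),(379,209),(380,248),(263,255)]];print(np.round(P,1))
print("mean",np.mean(P,0))
for a,b in((0,1),(3,2)):
    d=P[b]-P[a];print("lean",np.arctan2(d[0],d[1]),np.hypot(*d[:2]))
print("widths",np.hypot(*(P[0]-P[3])[:2]),np.hypot(*(P[1]-P[2])[:2]))
n=grab_frame("wrist")
for q in[(163,182),(512,30)]:print("case front corners",ray("wrist",q,80))
```

```text
cam [484.50643355  66.56239372 373.33167627]
[[535.7   7.3  93.5]
 [555.   87.7  93.5]
 [583.3  81.4  93.5]
 [564.3  -1.8  93.5]]
mean [559.5624245   43.67685775  93.5       ]
lean 0.2352581770923495 82.73703117713724
lean 0.22454209903361863 85.35610636224075
widths 29.928371026033968 28.938623019035767
case front corners [494.70474137 -56.32020065  80.        ]
case front corners [467.76218323 200.39422734  80.        ]
```

Two measurements agree: the axis is at about (558.5,44), once the near wall hiding part of the floor is allowed for, and the lean is 0.23. Descending.

```bash
python3 -m creep '[{"x":1.5,"y":-1,"z":30,"rx":0,"ry":0,"rz":-0.05,"hand":46},{"x":0,"y":0,"z":35,"rx":0,"ry":0,"rz":0,"hand":46},{"x":0,"y":0,"z":35,"rx":0,"ry":0,"rz":0,"hand":46},{"x":0,"y":0,"z":15,"rx":0,"ry":0,"rz":0,"hand":46},{"x":0,"y":0,"z":8,"rx":0,"ry":0,"rz":0,"hand":46},{"x":0,"y":0,"z":8,"rx":0,"ry":0,"rz":0,"hand":46},{"x":0,"y":0,"z":0,"rx":0,"ry":0,"rz":0,"hand":46}]'
python3 - <<'E'
from h import *
f=grab_frame("wrist");cv2.imwrite("pics/w3.png",f[:,:,::-1])
E
```

```text
clock: 3.05
eef_pos: [559.2, 44.2, 100.5]
tcp_rot: [3.142, 0.0, 2.904]
contact_force: [-0.2, -0.5, 0.3]
opening: 0.535
grasp_force: 0.0
```

View pics/w3.png

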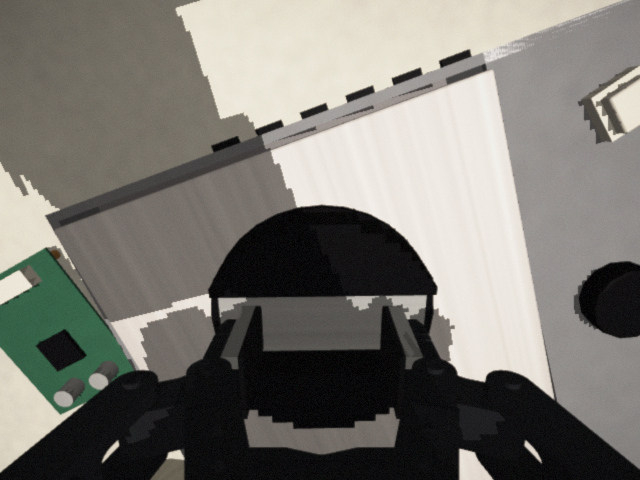

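The fingertips sit symmetrically over the slot, with the pads at about (250,330) and (398,330) between the slot walls. Pressing down.

```bash
python3 -m creep '[{"x":0,"y":0,"z":4,"rx":0,"ry":0,"rz":0,"hand":46},{"x":0,"y":0,"z":4,"rx":0,"ry":0,"rz":0,"hand":46},{"x":0,"y":0,"z":4,"rx":0,"ry":0,"rz":0,"hand":46}]'; python3 -m creep '[{"x":0,"y":0,"z":3,"rx":0,"ry":0,"rz":0,"hand":46},{"x":0,"y":0,"z":0,"rx":0,"ry":0,"rz":0,"hand":46}]'
```

```text
clock: 3.48
eef_pos: [559.0, 44.1, 88.2]
tcp_rot: [-3.142, -0.0, 2.904]
contact_force: [-1.8, 0.4, 2.8]
opening: 0.539
grasp_force: 1.3
clock: 3.72
eef_pos: [558.8, 44.1, 85.2]
tcp_rot: [-3.141, -0.0, 2.904]
contact_force: [-1.8, -0.8, 3.4]
opening: 0.537
grasp_force: 1.9
```

Contact is on the spring. Pressing on to the hard stop.

```bash
python3 -m creep '[{"x":0,"y":0,"z":2,"rx":0,"ry":0,"rz":0,"hand":46},{"x":0,"y":0,"z":2,"rx":0,"ry":0,"rz":0,"hand":46},{"x":0,"y":0,"z":0,"rx":0,"ry":0,"rz":0,"hand":46}]'; python3 -m creep '[{"x":0,"y":0,"z":1,"rx":0,"ry":0,"rz":0,"hand":46},{"x":0,"y":0,"z":0,"rx":0,"ry":0,"rz":0,"hand":46}]'
```

```text
clock: 4.1
eef_pos: [558.9, 44.1, 82.9]
tcp_rot: [-3.142, -0.0, 2.904]
contact_force: [-8.3, -1.4, 22.5]
opening: 0.538
grasp_force: 11.7
clock: 4.35
eef_pos: [558.9, 44.1, 82.7]
tcp_rot: [-3.142, 0.0, 2.904]
contact_force: [-12.0, -2.3, 34.3]
opening: 0.537
grasp_force: 16.7
```

It's on the hard stop: z has stalled and the force is rising steeply. I'll ease off 1 mm and turn clockwise.

```bash
python3 -m creep '[{"x":0,"y":0,"z":-1,"rx":0,"ry":0,"rz":0,"hand":46},{"x":0,"y":0,"z":0,"rx":0,"ry":0,"rz":0.1,"hand":46},{"x":0,"y":0,"z":0,"rx":0,"ry":0,"rz":0.1,"hand":46},{"x":0,"y":0,"z":0,"rx":0,"ry":0,"rz":0.1,"hand":46},{"x":0,"y":0,"z":0,"rx":0,"ry":0,"rz":0.1,"hand":46}]'; python3 -c "from rig import *;print(sense()['wrist_torque'])"
```

```text
clock: 4.97
eef_pos: [558.8, 44.3, 82.9]
tcp_rot: [3.142, -0.0, 2.501]
contact_force: [-9.1, -0.0, 23.7]
opening: 0.541
grasp_force: 11.7
[-0.02533454  1.52261138  0.08059434]
```

```bash
python3 -m creep '[{"x":0,"y":0,"z":0,"rx":0,"ry":0,"rz":0.1,"hand":46},{"x":0,"y":0,"z":0,"rx":0,"ry":0,"rz":0.1,"hand":46},{"x":0,"y":0,"z":0,"rx":0,"ry":0,"rz":0.1,"hand":46},{"x":0,"y":0,"z":0,"rx":0,"ry":0,"rz":0.1,"hand":46}]'; python3 -c "from rig import *;print(sense()['wrist_torque'])"; python3 -m creep '[{"x":0,"y":0,"z":0,"rx":0,"ry":0,"rz":0.1,"hand":46},{"x":0,"y":0,"z":0,"rx":0,"ry":0,"rz":0.1,"hand":46},{"x":0,"y":0,"z":0,"rx":0,"ry":0,"rz":0.1,"hand":46},{"x":0,"y":0,"z":0,"rx":0,"ry":0,"rz":0.1,"hand":46}]'; python3 -c "from rig import *;print(sense()['wrist_torque'])"
```

```text
clock: 5.48
eef_pos: [558.8, 44.5, 82.9]
tcp_rot: [3.142, -0.001, 2.101]
contact_force: [-9.1, 0.4, 23.4]
opening: 0.539
grasp_force: 11.7
[0.23117247 1.58193543 0.13612897]
clock: 5.98
eef_pos: [558.9, 44.7, 82.9]
tcp_rot: [3.142, -0.001, 1.7]
contact_force: [-9.2, 3.0, 23.1]
opening: 0.539
grasp_force: 11.5
[0.48774747 1.55993353 0.08309095]
```

Torque is still at running level. Continuing to the stop.

```bash
python3 -m creep '[{"x":0,"y":0,"z":0,"rx":0,"ry":0,"rz":0.08,"hand":46},{"x":0,"y":0,"z":0,"rx":0,"ry":0,"rz":0.08,"hand":46},{"x":0,"y":0,"z":0,"rx":0,"ry":0,"rz":0,"hand":46}]'; python3 -c "from rig import *;print(sense()['wrist_torque'])"; python3 -m creep '[{"x":0,"y":0,"z":0,"rx":0,"ry":0,"rz":0.06,"hand":46},{"x":0,"y":0,"z":0,"rx":0,"ry":0,"rz":0,"hand":46}]'; python3 -c "from rig import *;print(sense()['wrist_torque'])"
```

```text
clock: 6.35
eef_pos: [560.1, 44.2, 83.0]
tcp_rot: [3.139, -0.0, 1.543]
contact_force: [-4.5, -1.9, 19.2]
opening: 0.54
grasp_force: 9.4
[-0.2066722   0.81357463 -0.07349008]
clock: 6.6
eef_pos: [560.4, 44.1, 83.0]
tcp_rot: [3.139, -0.0, 1.483]
contact_force: [-2.9, -1.8, 17.8]
opening: 0.541
grasp_force: 8.9
[-0.36617925  0.63371723 -0.05129333]
```

```bash
python3 -m creep '[{"x":0,"y":0,"z":0,"rx":0,"ry":0,"rz":0.06,"hand":46},{"x":0,"y":0,"z":0,"rx":0,"ry":0,"rz":0,"hand":46}]'
python3 - <<'E'
from h import *
print(sense()['wrist_torque']);f=grab_frame("side")[200:300,240:350,::-1];f=cv2.resize(f,None,fx=5,fy=5,interpolation=cv2.INTER_CUBIC);cv2.imwrite("pics/s4.png",f)
E
```

```text
clock: 6.85
eef_pos: [560.8, 44.5, 83.0]
tcp_rot: [3.138, -0.001, 1.425]
contact_force: [-1.7, 2.9, 15.7]
opening: 0.539
grasp_force: 23.6
[0.3580197  0.55948624 1.13982288]
```

View pics/s4.png

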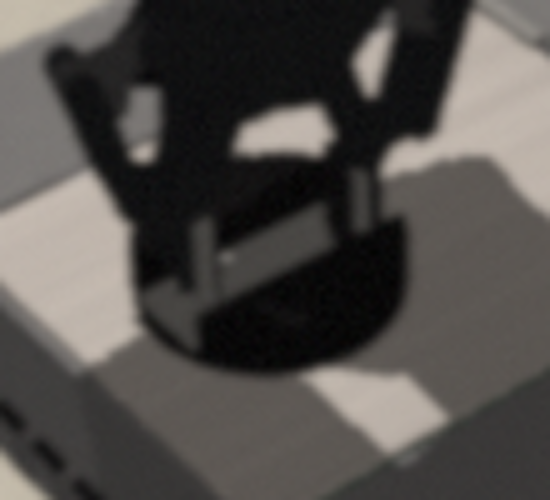

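The torque jumped to 1.1 N m and the slot lies along the case's x, so it's at the stop. I'll relieve the turn within the slack and lift clear.

```bash
python3 -m creep '[{"x":0,"y":0,"z":0,"rx":0,"ry":0,"rz":-0.08,"hand":46},{"x":0,"y":0,"z":-3,"rx":0,"ry":0,"rz":-0.06,"hand":46},{"x":0,"y":0,"z":-4,"rx":0,"ry":0,"rz":0,"hand":46},{"x":0,"y":0,"z":-10,"rx":0,"ry":0,"rz":0,"hand":46},{"x":0,"y":0,"z":-25,"rx":0,"ry":0,"rz":0,"hand":46},{"x":0,"y":0,"z":-40,"rx":0,"ry":0,"rz":0,"hand":46},{"x":0,"y":0,"z":-40,"rx":0,"ry":0,"rz":0,"hand":46},{"x":0,"y":0,"z":-30,"rx":0,"ry":0,"rz":0,"hand":46},{"x":0,"y":0,"z":0,"rx":0,"ry":0,"rz":0,"hand":46},{"x":0,"y":0,"z":0,"rx":0,"ry":0,"rz":0,"hand":46}]'
python3 - <<'E'
from h import *
c=get_calibration("wrist");f=grab_frame("wrist");cv2.imwrite("pics/w5.png",f[:,:,::-1]);np.savez("w5.npz",**{k:c[k] for k in"KRt"})
E
```

```text
clock: 8.15
eef_pos: [558.5, 44.1, 232.7]
tcp_rot: [-3.141, 0.0, 1.563]
contact_force: [0.2, -0.6, -0.4]
opening: 0.538
grasp_force: 0.0
```

View pics/w5.png

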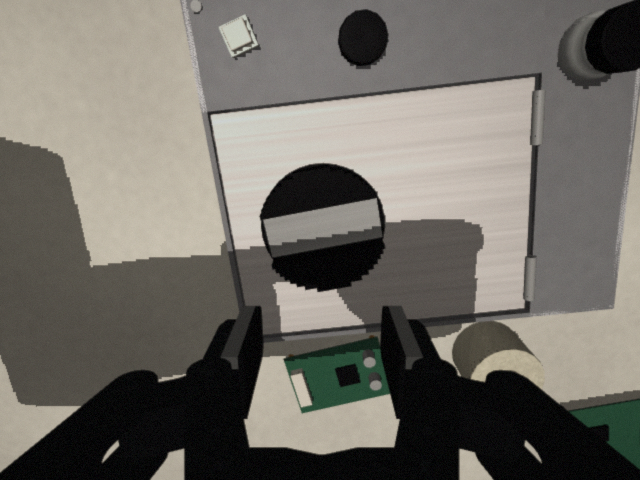

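The panel looks flush all round. The slot's far edge runs (262,219)-(379,198) and the panel's +y edge runs (209,113)-(540,75). Checking the angle between them.

Run:
```python
from h import *
C["wrist"]=dict(np.load("w5.npz"))
for a,b,z in(((262,219),(379,198),86),((272,257),(384,238),100),((209,113),(540,75),80)):
    d=ray("wrist",b,z)-ray("wrist",a,z);print(np.arctan2(d[1],d[0]),np.hypot(*d[:2]))
```

```text
0.1736935915834773 86.56563927007922
0.1695068746958088 81.13317106057163
0.09987142477302402 226.25921963905876
```

The slot is about 0.07 rad short of the case's x axis, so the dial is at about 1.50, comfortably above 1.37. The panel stays flush and the arm is clear. Handing in.

```bash
python3 -c "from rig import *;print(sign_off())"
```

```text
the job is handed in; nothing more can be done
None
```

The panel is pressed flush and locked: the fastener was turned clockwise until the torque jumped to 1.1 N m, and after letting go I measured it at about 1.50 rad (needs over 1.37). The arm is clear, nothing else was touched as far as I could see, and the job is handed in (no verdict was returned).

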